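# Set out the aquarium parts in reverse order

### The arm

A 6-joint arm with a two-finger parallel gripper is mounted at the origin on the work surface. World frame = base frame: x ahead of the robot, y to its left, z up, the work surface at z = 0. Lengths are in mm, angles in rad, forces in N, time in s.
With the tool pointing down it reaches from about 375 to 900 mm from the base axis. Payload 3.1 kg.
Tool frame: the origin (TCP) lies on the centre line of the jaws, within the pads' length; the fingertips stand 22 mm ahead of it and the grasp point (between the pads) lies 3 mm ahead of it (robot.nose_length is the distance from the TCP to the fingertips, in mm); z points along the fingers, y is the line along which they close (so a half turn about z gives the same grasp; the last joint's range is limited). The gripper opens to 87 mm and grips with 3 to 60 N. Pads are 19 mm wide; open, the fingers measure 117 mm over their backs; the gripper's body (75 mm by 190 mm) begins 51 mm behind the grasp point.
Start: joints at [1.085, 0.527, 1.433, -0, 1.181, -0.178], TCP at [189.311, 595.616, 244.548] pointing down, gripper open.
Joint ranges: [-3.08, 3.08], [-0.75, 2.2], [0.22, 2.44], [-1.43, 4.57], [0, 2.65], [-2.85, 2.85]. Speed limits (rad/s): [2.79, 2.79, 3.14, 3.14, 3.14, 3.14].

### API

Orientations are given as a unit quaternion [x, y, z, w].
In Python, from cell import robot, grab_frame, calibration, order gives the robot as it stands. The module is installed in compiled form; this text tells all that it offers.
- The arm moves only by the tool apply_moves, never from a script. Its argument "targets" is a list of rows, each a list of 5 numbers: the shift along the world's x, y, z in cm, then the turn about the world's z in rad, then the opening, from 0 (shut) to 1 (fully open). In form: [[dx, dy, dz, spin, jaw], ...]. A call has 1 to 20 rows; each row shifts and turns the commanded pose from where the row before left it; what a row does not reach is not made up. A row lasts 1/8 s, in which the tool goes at most 62.5 mm and 10.7 degrees, less where a joint would pass 70% of its speed; a pose out of reach is approached as far as the arm can. A call with a gripper value outside its range is refused whole. The fingers move at their own pace and stop on an object; "squeeze" is the grip in N (left out, the last holds). Time passes only in rows, so rows that do not move let the fingers close. It gives the time, the measured TCP pose, the force, the opening and the grip force at its end, in the units of the state.
- robot.get_obs(): the state, without advancing time (a new reading comes with each control period).
- grab_frame(name): name is "scene" or "top"; returns (picture, depth): 384x512x3 uint8, red, green, blue; 384x512 float32, mm along the optical axis (not along the pixel's ray), 0 where there is no reading.
- calibration(name): a dict with "fov_y" (degrees; the focal length in pixels is half the picture's height over the tangent of half this angle, whatever the lens; pixels are square), "cx", "cy" (the principal point, pixels), "dist" ([k1, k2, p1, p2, k3] as OpenCV has them; the pictures are not rectified), "extrinsics" (4x4, takes a point from world to camera coordinates). Camera axes: x right, y up, looking along -z (the intrinsics and any distortion apply to the point x, -y, -z); pixel columns grow to the right and rows downward; lengths in mm; the calibration is good to about 2 mm. A picture is of the moment at which its call begins. calibration takes no time and is no camera call.
- order.job_done(): hands the job in; it is judged then, once.
The state is a dict: "time_s": time; "q": joint angles; "dq": joint speeds; "joint_efforts": joint torques, N m; "tcp_pos": TCP position; "tool_rot": TCP orientation; "ft_force": force on the tool from outside, world axes, zero at the start; "ft_torque": the same for the moment, N m; "finger_gap": opening from 0.0 (shut) to 1.0 (fully open); "finger_force": force on a finger pad.
Only numpy, scipy, OpenCV 4.12 (cv2) and the standard library are available. Lean on these libraries where they do the work, as an engineer would, in place of code of your own. Each camera call takes 0.05 s, during which the arm holds its last target. There are 200 camera calls.

### The job

The four aquarium parts in the front tray of the open drawer lie in the order in which they came out of the tank; move them to the row of four white dishes behind, one to a dish, in reverse order for refitting, so that the part at one end of the tray's row ends in the dish at the opposite end, and so on. Set each part down in the middle of its dish, not dropped, the way up it is now, with the heater and the guard lying lengthwise in their dishes, and let it go. Leave the food tin, the glass scraper and the plastic plant stem at the drawer's sides where they are.

Things in the scene. Friction and masses are not known exactly. Their poses are not given: they have to be found in the camera images.
- heater: small aquarium heater lying flat: clear glass tube 22 mm in diameter with a copper coil inside, 26 mm square black control head (32 mm long) at its +x end, 25 mm square rubber foot at its -x end; 124 mm long along its x, axis 13 mm up, about 90 g, does not roll. Origin: middle of its length (bare tube, grip here), at the underside; z up. Starts in the front tray.
- guard: grey plastic heater guard lying flat: hollow slotted cage, eight bars between eight-sided end rings, 120 mm long along its x, 36 mm across the rings, 34 mm across the bars at mid-length, axis 18 mm up, about 50 g, does not roll. Origin: middle of its length, at the underside; z up. Starts in the front tray.
- pot: small empty terracotta flower pot standing upright, 50 mm tall, collar 54 mm in diameter over its top 15 mm, tapering from 49 mm below the collar to 37 mm at the foot, about 120 g. Origin: centre of its underside; z up. Starts in the front tray.
- clip: red plastic suction clip standing on its cup: cup 39 mm in diameter, narrowing to 12 mm at 17 mm up; above it a C-shaped clip, open upward, 30 mm wide across its y, 18 mm long along its x, from 15 to 41 mm up, about 30 g. Grip the C on its two y sides about 30 mm up. Origin: centre of the cup's underside; z up. Starts in the front tray.
- dish_1: one of four identical shallow white plastic dishes in a row in the back half of the drawer, empty at the start, fixed; their order in the row is shuffled: this one stands straight behind the starting place of the heater. 156 (x) x 106 (y) x 13 mm, walls and floor 3 mm: inside 150 x 100, 10 mm deep, inner floor 27 mm above the table. Origin: centre of its underside; z up.
- dish_2: one of four identical shallow white plastic dishes in a row in the back half of the drawer, empty at the start, fixed; their order in the row is shuffled: this one stands straight behind the starting place of the guard. 156 (x) x 106 (y) x 13 mm, walls and floor 3 mm: inside 150 x 100, 10 mm deep, inner floor 27 mm above the table. Origin: centre of its underside; z up.
- dish_3: one of four identical shallow white plastic dishes in a row in the back half of the drawer, empty at the start, fixed; their order in the row is shuffled: this one stands straight behind the starting place of the pot. 156 (x) x 106 (y) x 13 mm, walls and floor 3 mm: inside 150 x 100, 10 mm deep, inner floor 27 mm above the table. Origin: centre of its underside; z up.
- dish_4: one of four identical shallow white plastic dishes in a row in the back half of the drawer, empty at the start, fixed; their order in the row is shuffled: this one stands straight behind the starting place of the clip. 156 (x) x 106 (y) x 13 mm, walls and floor 3 mm: inside 150 x 100, 10 mm deep, inner floor 27 mm above the table. Origin: centre of its underside; z up.
- tray: fixed white plastic tray in the front half of the drawer, 168 (x) x 490 (y) x 12 mm, walls 3 mm, rim 36 mm above the table. Four fixed blue felt pads 145 x 98 x 2 mm lie in it in a row along y, 118 mm apart; each part starts on one, the pads' top 29 mm above the table. Origin: centre of its underside; z up.
- cabinet: fixed low lounge cabinet, lower drawer pulled out to the robot. Origin: middle of the drawer, at table level; x into the cabinet, y along both rows (places near y = +-59, +-177 mm), z up. Drawer 660 mm wide inside, floor 24 mm up, sides 68, front panel 86 mm high at x = -199 mm. Cabinet body from x = +230 mm, 213 mm high.
- food_tin: bystander: fish-food tin, 48 mm in diameter, 58 mm tall, standing near the drawer's left (+y) side, about 288 mm from its middle. Origin: centre of its underside.
- scraper: bystander: black aquarium glass scraper, 75 (x) x 46 (y) x 32 mm, in the front half of the drawer near its right (-y) side. Origin: centre of its underside.
- plant_stem: bystander: green plastic plant stem lying flat, 124 (x) x 40 (y) x 26 mm, in the back half of the drawer near its right (-y) side. Origin: middle of its length, at the underside.
Not all that is in view belongs to the job. Of the things shaped like the clip, the red one is meant.

How it is judged (in metres and radians):
At the end, for the whole second after the job is handed in: Each part lies flat in the dish that mirrors its starting place in the row: within 15 mm of the dish's centre, underside within 6 mm of its floor, tilt under 0.15 rad, heater and guard within 0.3 rad of lengthwise, at rest, let go; bystanders within 3 cm of their start (((y of dish_1 in the frame of cabinet between 0.118 and 9 m and y of heater in the frame of cabinet between -9 and -0.118 m) or (y of dish_1 in the frame of cabinet between 0 and 0.118 m and y of heater in the frame of cabinet between -0.118 and 0 m) or (y of dish_1 in the frame of cabinet between -0.118 and 0 m and y of heater in the frame of cabinet between 0 and 0.118 m) or (y of dish_1 in the frame of cabinet between -9 and -0.118 m and y of heater in the frame of cabinet between 0.118 and 9 m)) and ((horizontal distance between heater and dish_1 below 0.015 m and z of heater in the frame of dish_1 below 0.009 m and angle between the x axis of heater and the x axis of dish_1, either way round below 0.3 rad) or (horizontal distance between heater and dish_2 below 0.015 m and z of heater in the frame of dish_2 below 0.009 m and angle between the x axis of heater and the x axis of dish_2, either way round below 0.3 rad) or (horizontal distance between heater and dish_3 below 0.015 m and z of heater in the frame of dish_3 below 0.009 m and angle between the x axis of heater and the x axis of dish_3, either way round below 0.3 rad) or (horizontal distance between heater and dish_4 below 0.015 m and z of heater in the frame of dish_4 below 0.009 m and angle between the x axis of heater and the x axis of dish_4, either way round below 0.3 rad)) and angle between each of heater, guard, pot, clip's own z axis and vertical below 0.15 rad and linear speed of each of heater, guard, pot, clip below 0.02 m/s and angular speed of each of heater, guard, pot, clip below 0.2 rad/s and ((y of dish_2 in the frame of cabinet between 0.118 and 9 m and y of guard in the frame of cabinet between -9 and -0.118 m) or (y of dish_2 in the frame of cabinet between 0 and 0.118 m and y of guard in the frame of cabinet between -0.118 and 0 m) or (y of dish_2 in the frame of cabinet between -0.118 and 0 m and y of guard in the frame of cabinet between 0 and 0.118 m) or (y of dish_2 in the frame of cabinet between -9 and -0.118 m and y of guard in the frame of cabinet between 0.118 and 9 m)) and ((horizontal distance between guard and dish_1 below 0.015 m and z of guard in the frame of dish_1 below 0.009 m and angle between the x axis of guard and the x axis of dish_1, either way round below 0.3 rad) or (horizontal distance between guard and dish_2 below 0.015 m and z of guard in the frame of dish_2 below 0.009 m and angle between the x axis of guard and the x axis of dish_2, either way round below 0.3 rad) or (horizontal distance between guard and dish_3 below 0.015 m and z of guard in the frame of dish_3 below 0.009 m and angle between the x axis of guard and the x axis of dish_3, either way round below 0.3 rad) or (horizontal distance between guard and dish_4 below 0.015 m and z of guard in the frame of dish_4 below 0.009 m and angle between the x axis of guard and the x axis of dish_4, either way round below 0.3 rad)) and ((y of dish_3 in the frame of cabinet between 0.118 and 9 m and y of pot in the frame of cabinet between -9 and -0.118 m) or (y of dish_3 in the frame of cabinet between 0 and 0.118 m and y of pot in the frame of cabinet between -0.118 and 0 m) or (y of dish_3 in the frame of cabinet between -0.118 and 0 m and y of pot in the frame of cabinet between 0 and 0.118 m) or (y of dish_3 in the frame of cabinet between -9 and -0.118 m and y of pot in the frame of cabinet between 0.118 and 9 m)) and ((horizontal distance between pot and dish_1 below 0.015 m and z of pot in the frame of dish_1 below 0.009 m) or (horizontal distance between pot and dish_2 below 0.015 m and z of pot in the frame of dish_2 below 0.009 m) or (horizontal distance between pot and dish_3 below 0.015 m and z of pot in the frame of dish_3 below 0.009 m) or (horizontal distance between pot and dish_4 below 0.015 m and z of pot in the frame of dish_4 below 0.009 m)) and ((y of dish_4 in the frame of cabinet between 0.118 and 9 m and y of clip in the frame of cabinet between -9 and -0.118 m) or (y of dish_4 in the frame of cabinet between 0 and 0.118 m and y of clip in the frame of cabinet between -0.118 and 0 m) or (y of dish_4 in the frame of cabinet between -0.118 and 0 m and y of clip in the frame of cabinet between 0 and 0.118 m) or (y of dish_4 in the frame of cabinet between -9 and -0.118 m and y of clip in the frame of cabinet between 0.118 and 9 m)) and ((horizontal distance between clip and dish_1 below 0.015 m and z of clip in the frame of dish_1 below 0.009 m) or (horizontal distance between clip and dish_2 below 0.015 m and z of clip in the frame of dish_2 below 0.009 m) or (horizontal distance between clip and dish_3 below 0.015 m and z of clip in the frame of dish_3 below 0.009 m) or (horizontal distance between clip and dish_4 below 0.015 m and z of clip in the frame of dish_4 below 0.009 m)) and distance of each of food_tin, scraper, plant_stem from where it was at the start of the episode below 0.03 m); the robot touches nothing.
It fails at once if a part is let fall: more than 5 cm above its starting level with no finger touching it ((z of heater in the frame of cabinet above 0.079 m and contact force between heater and the fingers below 0.01 N) or (z of guard in the frame of cabinet above 0.079 m and contact force between guard and the fingers below 0.01 N) or (z of pot in the frame of cabinet above 0.079 m and contact force between pot and the fingers below 0.01 N) or (z of clip in the frame of cabinet above 0.079 m and contact force between clip and the fingers below 0.01 N)).
It fails at once if the food tin, the glass scraper or the plant stem is shifted by more than 3 cm (distance of any of food_tin, scraper, plant_stem from where it was at the start of the episode above 0.03 m).
It also fails if it takes over 112 s, if anything falls off the work surface, if the arm or the gripper's body presses on something with over 40 N, if the wrist force passes 120 N, or if a joint passes its speed limit or range.

## Working session

There is one attempt and no reset: what is moved stays moved. The work goes in short steps, Python scripts to look and compute and a tool call to move; the robot and the scene stay as the last step left them, time stands still between calls to the robot, and variables do not carry over. Pictures are saved under pics/ and viewed, at most 14 in all, crops included, and the job is handed in when it is done.

Besides the shell and the picture viewer there is one more tool, called after "Call:" in YAML: its name, and indented under it one key for each argument. apply_moves: Moves the arm, as the interface text tells. Its arguments: {"type":"object","properties":{"targets":{"type":"array","items":{"type":"array","items":{"type":"number"}}},"squeeze":{"type":"number"}},"required":["targets"]}

```bash
mkdir -p pics
cat > h.py <<'E'
import numpy as np, cv2
from cell import robot, grab_frame, calibration, order
def cam(n):
    c=calibration(n); f=192/np.tan(np.radians(c["fov_y"])/2)
    K=np.array([[f,0,c["cx"]],[0,f,c["cy"]],[0,0,1.]]); return K,np.array(c["dist"],float),np.array(c["extrinsics"])
def cloud(n,d):
    K,D,E=cam(n); v,u=np.mgrid[0:384,0:512]
    p=cv2.undistortPoints(np.stack([u,v],-1).reshape(-1,1,2).astype(np.float64),K,D).reshape(384,512,2)
    P=np.stack([p[...,0]*d,-p[...,1]*d,-d],-1); P=(P-E[:3,3])@E[:3,:3]
    P[d<=0]=np.nan; return P
def save(n,name,box=None,s=1):
    im,d=grab_frame(n); c=im if box is None else im[box[1]:box[3],box[0]:box[2]]
    cv2.imwrite("pics/"+name,cv2.resize(c[...,::-1],None,fx=s,fy=s,interpolation=cv2.INTER_CUBIC)); return im,d
E
python3 - <<'E'
from h import *
for n in("top","scene"):
    im,d=save(n,n+"0.png",s=1.5); np.savez(n+"0.npz",im=im,d=d)
    K,D,E=cam(n); print(n,K[0,0],D,(-E[:3,:3].T@E[:3,3]).round())
print(robot.get_obs())
E
```

```text
top 439.783662280639 [-0.10532644  0.          0.          0.          0.        ] [ 425.  -37. 1330.]
scene 488.1141890496856 [0.06760172 0.         0.         0.         0.        ] [ 940. -538. 1018.]
{'time_s': 0.1, 'q': array([ 1.08448717e+00,  5.28347084e-01,  1.43377569e+00,  3.91882797e-06,
        1.18143480e+00, -1.78534389e-01]), 'dq': array([ 0.0013284 , -0.00237472, -0.00200148,  0.00036485, -0.0001251 ,
        0.00121375]), 'joint_efforts': array([-5.07840796e-04, -4.40987349e+01, -1.77150947e+01,  6.34913659e-02,
        5.34699659e-02, -4.28205124e-05]), 'tcp_pos': array([189.030485  , 595.07102128, 243.68503085]), 'tool_rot': array([ 1.53281391e-01,  9.88182094e-01, -9.28085752e-04, -3.22322818e-04]), 'ft_force': array([-0.08496973,  0.16526635,  0.12612416]), 'ft_torque': array([-0.02280961,  0.06068478, -0.05197564]), 'finger_force': 0.0, 'finger_gap': 1.0010907664787403}
```

View pics/top0.png

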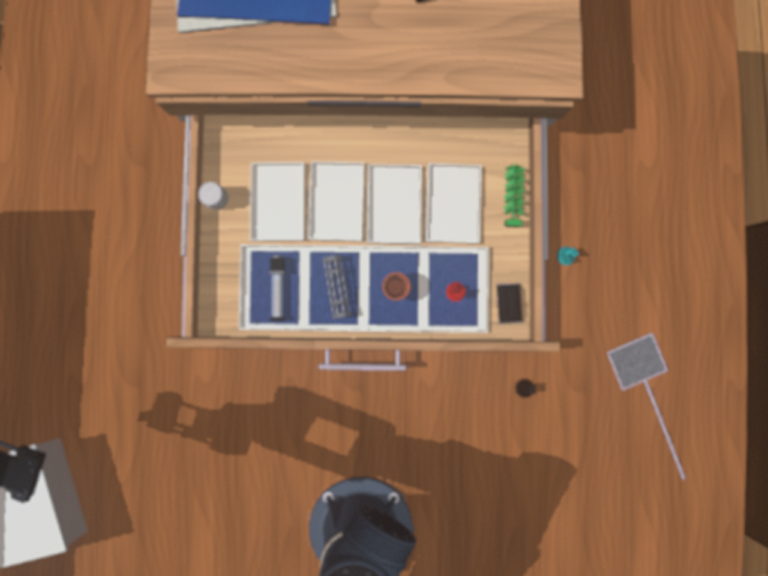

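View pics/scene0.png

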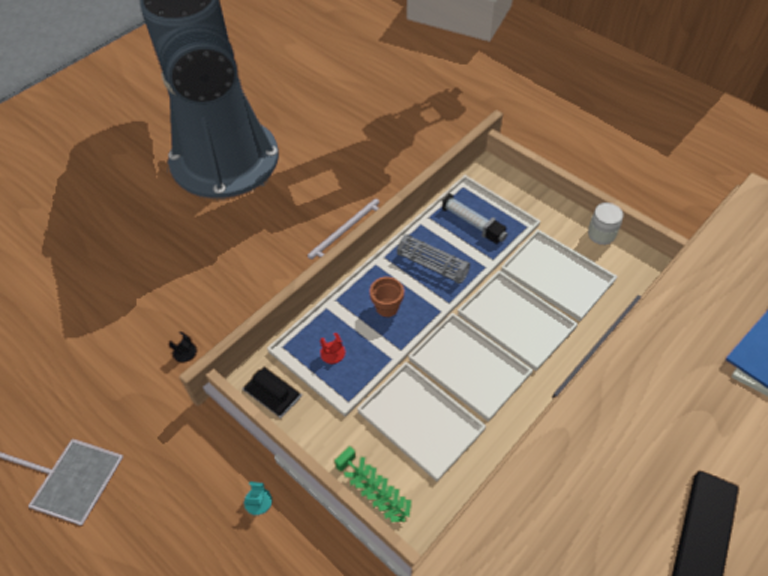

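Candidates shaped like the clip, in the 1.5x top picture: red (455,291) in the tray, teal (567,256) and black (525,388) on the table. The red one on the tray's right-most pad is meant, because the task names red and the tray. The order from +y is heater, guard, pot, clip. Next I measure.

```bash
cat > m.py <<'E'
from h import *
# orthorectified composite of the drawer at plane z
def ortho(n,im,z,x0,x1,y0,y1,s):
    K,D,E=cam(n); xs=np.arange(x1,x0,-1/s); ys=np.arange(y1,y0,-1/s)
    X,Y=np.meshgrid(xs,ys,indexing="ij"); P=np.stack([X,Y,np.full_like(X,z)],-1)@E[:3,:3].T+E[:3,3]
    P=P*[1,-1,-1]; uv,_=cv2.projectPoints(P.reshape(-1,1,3),np.zeros(3),np.zeros(3),K,D)
    uv=uv.reshape(X.shape+(2,)).astype(np.float32)
    return cv2.remap(im,uv[...,0],uv[...,1],cv2.INTER_CUBIC)
E
python3 - <<'E'
from m import *
for n in("top","scene"):
    z=np.load(n+"0.npz"); im=z["im"]; P=cloud(n,z["d"]); hsv=cv2.cvtColor(im,cv2.COLOR_RGB2HSV).astype(int)
    box=(P[...,0]>300)&(P[...,0]<800)&(abs(P[...,1])<420)&(P[...,2]<120)
    H,S,V=hsv[...,0],hsv[...,1],hsv[...,2]
    def st(name,m):
        q=P[m&box]; print(n,name,len(q),np.nanpercentile(q,[1,50,99],axis=0).round(0).tolist())
    st("blue",(H>105)&(H<130)&(S>90))
    st("red",((H<4)|(H>176))&(S>170)&(V>100))
    st("terracotta",((H<12)&(S>120)&(S<215))&(P[...,2]>33)&(P[...,0]<560)&(abs(P[...,1])<250))
    st("white",(S<30)&(V>190))
    st("green",(H>50)&(H<75)&(S>120))
z=np.load("top0.npz"); o=ortho("top",z["im"],30,370,760,-360,310,1.15)
cv2.imwrite("pics/ortho.png",o[...,::-1]); print(o.shape)
E
```

```text
top blue 3034 [[414.0, -220.0, 23.0], [473.0, -48.0, 30.0], [546.0, 217.0, 36.0]]
top red 1 [[467.0, -186.0, 49.0], [467.0, -186.0, 49.0], [467.0, -186.0, 49.0]]
top terracotta 95 [[464.0, -194.0, 34.0], [476.0, -180.0, 50.0], [497.0, -82.0, 79.0]]
top white 8866 [[399.0, -242.0, 22.0], [625.0, -4.0, 28.0], [726.0, 290.0, 82.0]]
top green 51 [[609.0, -312.0, 24.0], [656.0, -297.0, 46.0], [723.0, -284.0, 54.0]]
scene blue 5063 [[411.0, -224.0, 24.0], [493.0, -72.0, 29.0], [550.0, 218.0, 34.0]]
scene red 198 [[465.0, -202.0, 31.0], [481.0, -187.0, 44.0], [493.0, -169.0, 71.0]]
scene terracotta 574 [[459.0, -199.0, 33.0], [480.0, -72.0, 56.0], [509.0, -41.0, 80.0]]
scene white 11179 [[401.0, -239.0, 23.0], [636.0, -37.0, 27.0], [726.0, 290.0, 80.0]]
scene green 574 [[611.0, -315.0, 31.0], [671.0, -300.0, 39.0], [727.0, -282.0, 52.0]]
(449, 771, 3)
```

View pics/ortho.png

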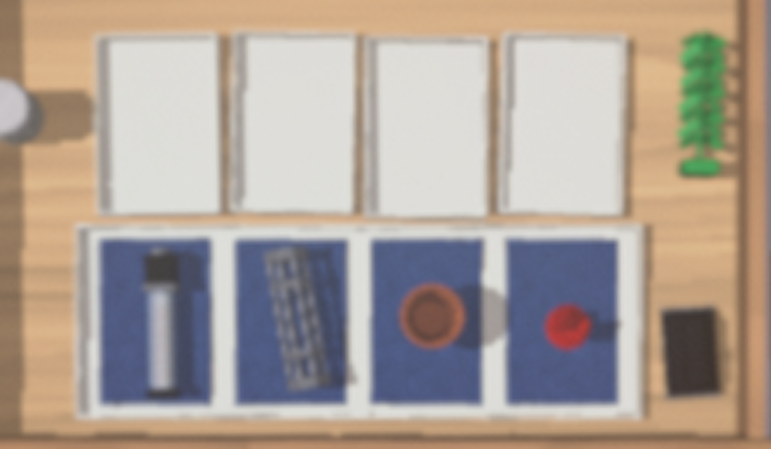

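Run:
```python
from m import *
z=np.load("scene0.npz"); im=z["im"]; t=np.load("top0.npz")["im"]
s=5
tiles=[ortho("scene",im,z_,cx-38,cx+38,cy-38,cy+38,s) for z_,cx,cy in((70,478,-184),)]
tiles.append(ortho("top",t,65,440,516,-222,-146,s))
cv2.imwrite("pics/clip.png",np.hstack(tiles)[...,::-1])
L=[cv2.resize(ortho("scene",im,z_,cx-80,cx+80,cy-45,cy+45,2.5),(225,400)) for z_,cx,cy in((46,480,169),(48,481,49),(79,481,-65))]
cv2.imwrite("pics/parts.png",np.hstack(L)[...,::-1])
# point cloud, parts
P=cloud("scene",z["d"]); Q=cloud("top",np.load("top0.npz")["d"])
for n,C in(("scene",P),("top",Q)):
    C=C.reshape(-1,3)
    for nm,cy,zl,zh in(("heater",169,40,70),("guard",49,46,75),("pot",-65,68,90),("clip",-184,55,80)):
        m=(abs(C[:,1]-cy)<45)&(C[:,0]>400)&(C[:,0]<560)&(C[:,2]>zl)&(C[:,2]<zh); q=C[m]
        if len(q)<5: print(n,nm,len(q));continue
        w,v=np.linalg.eigh(np.cov(q[:,:2].T)); 
        print(n,nm,len(q),q.mean(0).round(1),np.percentile(q,[2,98],axis=0).round(0).tolist(),"yaw",round(float(np.arctan(v[1,1]/v[0,1])),2))
for n in("scene","top"):
    for zf in(27,37):
        pass
g=cv2.cvtColor(im,cv2.COLOR_RGB2HSV)
L=np.hstack([ortho("scene",im,37,560,740,-250,250,1.5)]); cv2.imwrite("pics/dish.png",L[...,::-1])
```

```text
scene heater 430 [484.4 163.8  50.5] [[418.0, 154.0, 41.0], [543.0, 180.0, 57.0]] yaw 0.02
scene guard 401 [484.1  46.6  59.4] [[425.0, 23.0, 47.0], [543.0, 74.0, 67.0]] yaw 0.2
scene pot 189 [484.1 -67.5  75.8] [[457.0, -92.0, 69.0], [509.0, -41.0, 82.0]] yaw -0.83
scene clip 49 [ 476.  -186.6   66.6] [[463.0, -201.0, 56.0], [490.0, -169.0, 73.0]] yaw 1.13
top heater 357 [479.3 166.9  52.5] [[414.0, 156.0, 44.0], [539.0, 179.0, 59.0]] yaw 0.01
top guard 323 [481.7  50.6  60.5] [[423.0, 27.0, 51.0], [539.0, 74.0, 69.0]] yaw 0.18
top pot 80 [484.4 -63.9  78.2] [[459.0, -88.0, 69.0], [507.0, -40.0, 85.0]] yaw -0.6
top clip 30 [ 476.7 -180.8   67.8] [[463.0, -198.0, 58.0], [489.0, -168.0, 73.0]] yaw 1.1
```

View pics/clip.png

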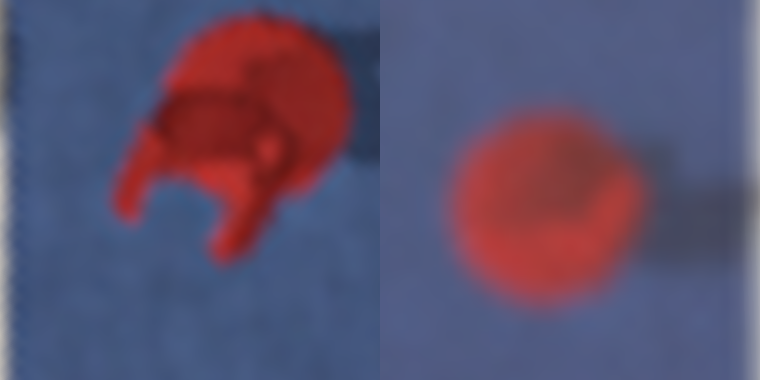

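View pics/parts.png

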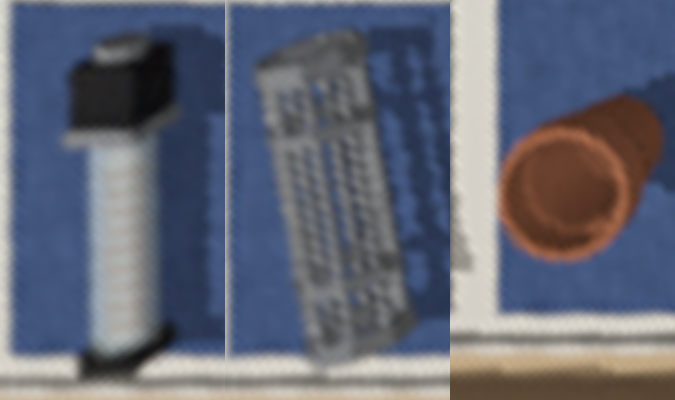

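View pics/dish.png

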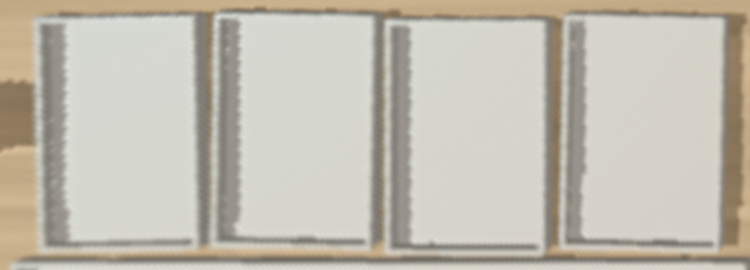

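The heater, guard, pot and clip are all located in both cameras, agreeing within about 3 mm. The clip's closing axis is at about 66° (yaw -0.42). I go for the heater first.

Call:
apply_moves:
  targets:
    - [2.9,-4.28,0,0.032,1]
    - [2.9,-4.28,0,0.032,1]
    - [2.9,-4.28,0,0.032,1]
    - [2.9,-4.28,0,0.032,1]
    - [2.9,-4.28,0,0.032,1]
    - [2.9,-4.28,0,0.032,1]
    - [2.9,-4.28,0,0.032,1]
    - [2.9,-4.28,0,0.032,1]
    - [2.9,-4.28,0,0.032,1]
    - [2.9,-4.28,0,0.032,1]
    - [0,0,-4,0,0.8]
    - [0,0,-4,0,0.8]
    - [0,0,-4,0,0.8]
    - [0,0,0,0,0.8]
    - [0,0,0,0,0.8]
  squeeze: 15

```text
time_s: 1.98
tcp_pos: [479.9, 167.7, 125.3]
tool_rot: [-0.006, 1.0, 0.0, 0.001]
ft_force: [-0.0, 0.3, 0.4]
finger_gap: 0.798
finger_force: 0.0
```

Call:
apply_moves:
  targets:
    - [0,0,-3,0,0.8]
    - [0,0,-2,0,0.8]
    - [0,0,-1.2,0,0.8]
    - [0,0,-0.9,0,0.8]
    - [0,0,0,0,0.8]
    - [0,0,0,0,0]
    - [0,0,0,0,0]
    - [0,0,0,0,0]
    - [0,0,0,0,0]
    - [0,0,0,0,0]
    - [0,0,0,0,0]

```text
time_s: 3.35
tcp_pos: [479.3, 167.6, 53.5]
tool_rot: [-0.006, 1.0, -0.0, -0.0]
ft_force: [0.3, 0.9, 0.4]
finger_gap: 0.247
finger_force: 15.0
```

Call:
apply_moves:
  targets:
    - [0,0,0.5,0,0]
    - [0,0,1.5,0,0]
    - [0,0,2,0,0]
    - [0,0,1,0,0]
    - [2,0,0,0,0]
    - [4,0,0,0,0]
    - [4,0,0,0,0]
    - [4,0,0,0,0]
    - [3.3,0,0,0,0]
    - [0,-2.7,0,0,0]
    - [0,-4,0,0,0]
    - [0,-4,0,0,0]
    - [0,-4,0,0,0]
    - [0,-4,0,0,0]
    - [0,-4,0,0,0]
    - [0,-4,0,0,0]
    - [0,-4,0,0,0]
    - [0,-2.5,0,0,0]
    - [0,-1.5,0,0,0]
    - [0,0,0,0,0]

```text
time_s: 5.85
tcp_pos: [652.3, -179.7, 103.6]
tool_rot: [-0.006, 1.0, 0.0, -0.0]
ft_force: [-0.6, 0.6, -0.2]
finger_gap: 0.25
finger_force: 15.0
```

Run:
```python
from m import *
o=robot.get_obs(); print(o["tcp_pos"],o["finger_force"])
a,_=grab_frame("scene"); t,_=grab_frame("top")
cv2.imwrite("pics/h1.png",np.vstack([ortho("scene",a,37,400,740,-260,260,1.1),ortho("top",t,37,560,740,-260,260,1.1)])[...,::-1])
```

```text
[ 652.26311057 -179.72578593  103.55282196] 14.99954491853714
```

View pics/h1.png

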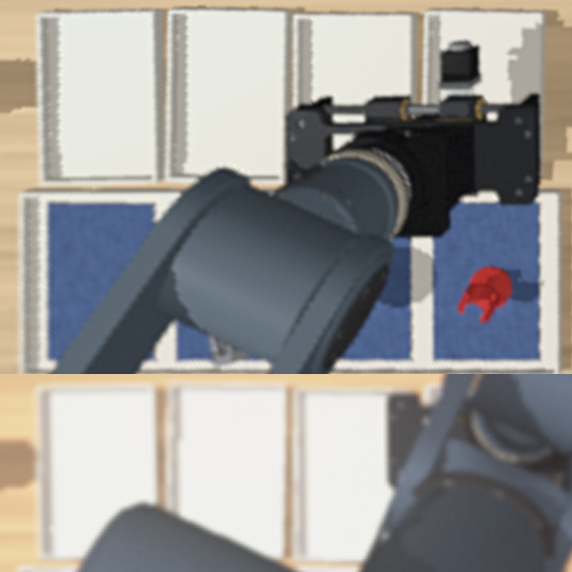

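The picture shows the heater held level above the right-most dish, with its head at (462,62) and pointing lengthwise. I set it down.

Call:
apply_moves:
  targets:
    - [0,0,-2,0,0]
    - [0,0,-2,0,0]
    - [0,0,-0.7,0,0]
    - [0,0,-0.3,0,0]
    - [0,0,-0.2,0,0]
    - [0,0,0,0,0]
    - [0,0,0,0,0]

```text
time_s: 6.82
tcp_pos: [652.7, -179.6, 52.1]
tool_rot: [-0.006, 1.0, -0.0, 0.001]
ft_force: [0.3, 0.2, -1.2]
finger_gap: 0.251
finger_force: 15.0
```

Call:
apply_moves:
  targets:
    - [0,0,-0.06,0,0]
    - [0,0,0,0,0]
    - [0,0,0,0,0.6]
    - [0,0,0,0,0.6]
    - [0,0,0,0,0.6]
    - [0,0,0,0,0.6]
    - [0,0,1.5,0,0.6]
    - [0,0,3,0,0.6]
    - [0,0,3,0,0.6]
    - [-2.6,0,0,-0.07,0.6]
    - [-3,-0.05,0,-0.07,0.6]
    - [-3,-0.1,0,-0.07,0.6]
    - [-3,-0.1,0,-0.07,0.6]
    - [-3,-0.1,0,-0.07,0.6]
    - [-3,-0.1,0,-0.08,0.6]
    - [0,0,-2,0,0.6]
    - [0,0,0,0,0.6]

```text
time_s: 8.95
tcp_pos: [475.9, -183.9, 106.2]
tool_rot: [0.208, 0.978, 0.0, -0.0]
ft_force: [-0.1, -1.1, -0.1]
finger_gap: 0.601
finger_force: 0.0
```

Run:
```python
from m import *
a,_=grab_frame("scene")
cv2.imwrite("pics/c1.png",np.hstack([ortho("scene",a,70,440,520,-230,-140,5),cv2.resize(ortho("scene",a,50,560,740,-240,-120,2.2),(267,400))])[...,::-1])
```

```text
(no output)
```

View pics/c1.png

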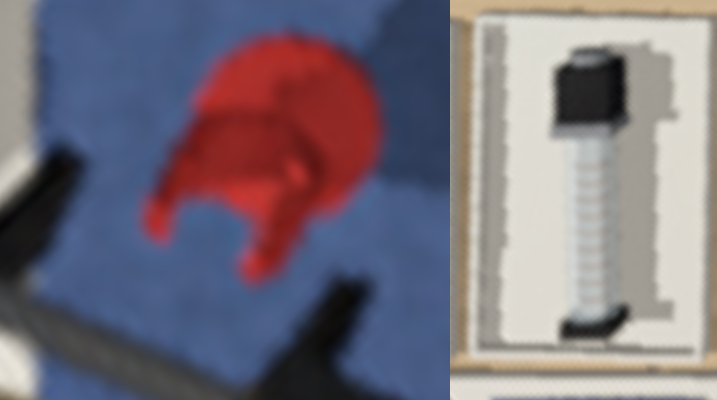

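The heater lies centred in its dish at right. The fingers at (68,155) and (350,285) straddle the red C, whose prong tips are at (157,225) and (258,270), and the closing axis matches. I grip the clip.

Call:
apply_moves:
  targets:
    - [0,0,-2,0,0.6]
    - [0,0,-1.6,0,0.6]
    - [0,0,-0.8,0,0.6]
    - [0,0,0,0,0.6]
    - [0,0,0,0,0]
    - [0,0,0,0,0]
    - [0,0,0,0,0]
    - [0,0,0,0,0]
    - [0,0,0,0,0]
  squeeze: 8

```text
time_s: 10.12
tcp_pos: [476.5, -184.0, 62.3]
tool_rot: [0.207, 0.978, -0.0, 0.0]
ft_force: [-0.4, 0.4, 3.3]
finger_gap: 0.343
finger_force: 8.0
```

Call:
apply_moves:
  targets:
    - [0,0,0.5,0,0]
    - [0,0,1.5,0,0]
    - [0,0,2,0,0]
    - [0,0,1,0,0]
    - [2,0,0,0,0]
    - [4,0,0,0,0]
    - [4,0,0,0,0]
    - [4,0,0,0,0]
    - [3.4,0,0,0,0]
    - [0,3.5,0,0,0]
    - [0,4,0,0,0]
    - [0,4,0,0,0]
    - [0,4,0,0,0]
    - [0,4,0,0,0]
    - [0,4,0,0,0]
    - [0,4,0,0,0]
    - [0,4,0,0,0]
    - [0,2.5,0,0,0]
    - [0,1.5,0,0,0]
    - [0,0,0,0,0]

```text
time_s: 12.62
tcp_pos: [650.1, 171.8, 112.0]
tool_rot: [0.207, 0.978, -0.0, -0.0]
ft_force: [-0.2, 0.2, 0.1]
finger_gap: 0.345
finger_force: 8.0
```

Call:
apply_moves:
  targets:
    - [0,0,-2,0,0]
    - [0,0,-2,0,0]
    - [0,0,-0.7,0,0]
    - [0,0,-0.3,0,0]
    - [0,0,-0.15,0,0]
    - [0,0,0,0,0]
    - [0,0,0,0,0]

```text
time_s: 13.5
tcp_pos: [650.7, 171.2, 61.0]
tool_rot: [0.207, 0.978, 0.0, 0.001]
ft_force: [0.3, 0.4, -0.2]
finger_gap: 0.342
finger_force: 8.0
```

Call:
apply_moves:
  targets:
    - [0,0,-0.06,0,0]
    - [0,0,0,0,0]
    - [0,0,0,0,0.6]
    - [0,0,0,0,0.6]
    - [0,0,0,0,0.6]
    - [0,0,0,0,0.6]
    - [0,0,1.5,0,0.6]
    - [0,0,3,0,0.7]
    - [0,0,2,0,0.8]
    - [-2.9,-2.2,0,0.1,0.8]
    - [-4,-3,0,0.13,0.8]
    - [-4,-3,0,0.13,0.8]
    - [-4,-3,0,0.13,0.8]
    - [-2,-1,0,0.12,0.8]
    - [0,0,-2,0,0.8]
    - [0,0,0,0,0.8]

```text
time_s: 15.5
tcp_pos: [480.9, 48.9, 104.9]
tool_rot: [-0.096, 0.995, 0.0, -0.001]
ft_force: [-0.4, 0.5, -0.5]
finger_gap: 0.799
finger_force: 0.0
```

Run:
```python
from m import *
a,_=grab_frame("scene")
cv2.imwrite("pics/g1.png",np.hstack([ortho("scene",a,63,405,560,-10,110,2.6),ortho("scene",a,50,560,715,110,230,2.6)])[...,::-1])
```

```text
(no output)
```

View pics/g1.png

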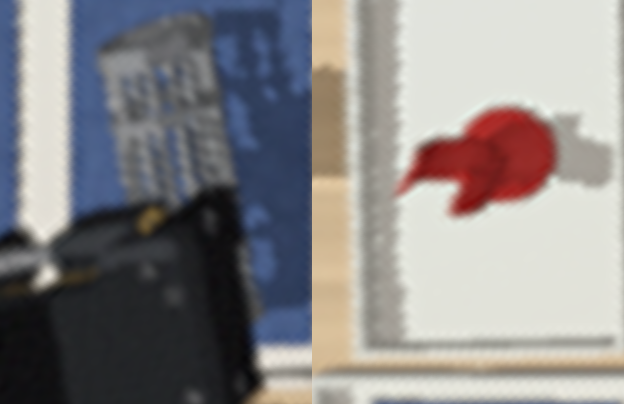

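The clip stands upright near the middle of its dish, cup at (512,152). Its apparent lean matches the viewing angle. The gripper is aligned over the guard, so I grip it.

Call:
apply_moves:
  targets:
    - [0,0,-2.5,0,0.8]
    - [0,0,-1.8,0,0.8]
    - [0,0,-0.8,0,0.8]
    - [0,0,0,0,0.8]
    - [0,0,0,0,0]
    - [0,0,0,0,0]
    - [0,0,0,0,0]
    - [0,0,0,0,0]
    - [0,0,0,0,0]
    - [0,0,0,0,0]
  squeeze: 10

```text
time_s: 16.8
tcp_pos: [481.3, 49.1, 54.0]
tool_rot: [-0.096, 0.995, -0.0, 0.0]
ft_force: [-0.5, 0.5, 1.9]
finger_gap: 0.383
finger_force: 10.0
```

Call:
apply_moves:
  targets:
    - [0,0,0.5,0,0]
    - [0,0,1.5,0,0]
    - [0,0,2,0,0]
    - [0,0,1,0,0]
    - [2,0,0,-0.05,0]
    - [4,0,0,-0.05,0]
    - [4,0,0,-0.05,0]
    - [4,0,0,-0.04,0]
    - [2.8,0,0,0,0]
    - [0,-2.1,0,0,0]
    - [0,-4,0,0,0]
    - [0,-3.5,0,0,0]
    - [0,-1.5,0,0,0]
    - [0,0,0,0,0]
    - [0,0,-2,0,0]
    - [0,0,-2,0,0]
    - [0,0,-0.7,0,0]
    - [0,0,-0.3,0,0]
    - [0,0,-0.15,0,0]
    - [0,0,0,0,0]

```text
time_s: 19.3
tcp_pos: [649.7, -61.9, 52.7]
tool_rot: [-0.001, 1.0, -0.0, 0.0]
ft_force: [0.5, -0.6, -2.2]
finger_gap: 0.382
finger_force: 10.0
```

Call:
apply_moves:
  targets:
    - [0,0,-0.06,0,0]
    - [0,0,0,0,0]
    - [0,0,0,0,0.6]
    - [0,0,0,0,0.6]
    - [0,0,0,0,0.6]
    - [0,0,0,0,0.6]
    - [0,0,1.5,0,0.6]
    - [0,0,3,0,0.7]
    - [0,0,2.5,0,0.95]
    - [-2.7,-0.05,0,0,0.95]
    - [-4,-0.1,0,0,0.95]
    - [-4,-0.1,0,0,0.95]
    - [-4,-0.1,0,0,0.95]
    - [-2,0,0,0,0.95]
    - [0,0,0,0,0.95]
    - [0,0,0,0,0.95]

```text
time_s: 21.3
tcp_pos: [484.3, -66.0, 122.6]
tool_rot: [-0.001, 1.0, -0.001, 0.002]
ft_force: [-0.2, 0.1, 0.3]
finger_gap: 0.948
finger_force: 0.0
```

Run:
```python
from m import *
a,_=grab_frame("scene")
cv2.imwrite("pics/p1.png",np.hstack([ortho("scene",a,79,430,550,-125,-5,3),ortho("scene",a,60,570,730,-125,-5,2.25).repeat(1,0)])[...,::-1])
```

```text
(no output)
```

View pics/p1.png

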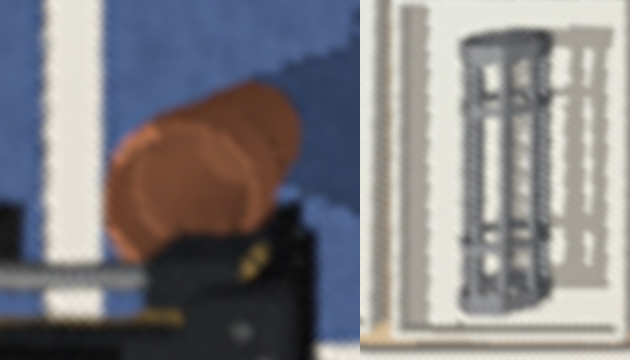

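The guard lies straight and centred in the third dish. The fingers straddle the pot, so I grip its collar.

Call:
apply_moves:
  targets:
    - [0,0,-2.5,0,0.95]
    - [0,0,-1.6,0,0.95]
    - [0,0,-0.8,0,0.95]
    - [0,0,0,0,0.95]
    - [0,0,0,0,0]
    - [0,0,0,0,0]
    - [0,0,0,0,0]
    - [0,0,0,0,0]
    - [0,0,0,0,0]
    - [0,0,0,0,0]
  squeeze: 20

```text
time_s: 22.6
tcp_pos: [482.4, -65.3, 73.0]
tool_rot: [-0.001, 1.0, 0.0, 0.0]
ft_force: [0.1, 1.5, 4.1]
finger_gap: 0.589
finger_force: 19.6
```

Call:
apply_moves:
  targets:
    - [0,0,0,0,0]
    - [0,0,0,0,0]
    - [0,0,0.5,0,0]
    - [0,0,1.5,0,0]
    - [0,0,0,0,0]
    - [0,0,0,0,0]

```text
time_s: 23.35
tcp_pos: [482.4, -65.5, 93.0]
tool_rot: [-0.001, 1.0, -0.0, 0.0]
ft_force: [0.5, 0.3, -0.8]
finger_gap: 0.592
finger_force: 19.9
```

Run:
```python
from m import *
a,_=save("scene","p2.png",(200,150,340,260),5)
```

```text
(no output)
```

View pics/p2.png

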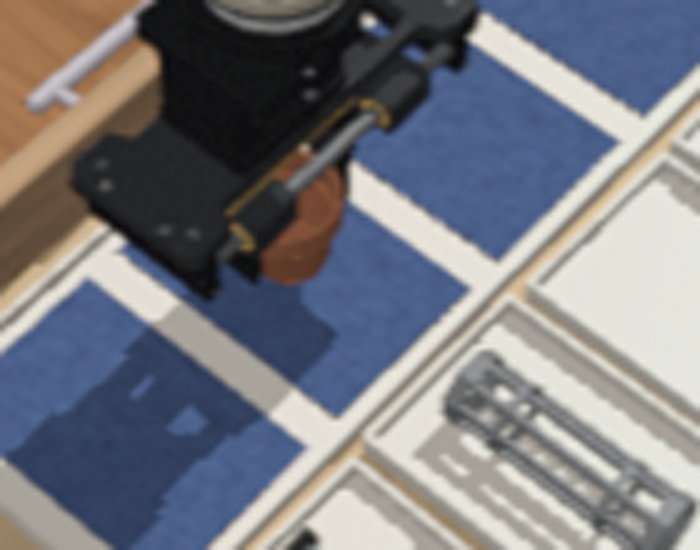

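The pot is held at its collar and lifted clear. I carry it to the second dish.

Call:
apply_moves:
  targets:
    - [0,0,1.5,0,0]
    - [0,0,1.5,0,0]
    - [2,0,0,0,0]
    - [4,0,0,0,0]
    - [4,0,0,0,0]
    - [4,0,0,0,0]
    - [3,0,0,0,0]
    - [0,2.9,0,0,0]
    - [0,4,0,0,0]
    - [0,3.5,0,0,0]
    - [0,1.5,0,0,0]
    - [0,0,0,0,0]
    - [0,0,0,0,0]
    - [0,0,-2,0,0]
    - [0,0,-2,0,0]
    - [0,0,-0.7,0,0]
    - [0,0,-0.3,0,0]
    - [0,0,-0.1,0,0]
    - [0,0,0,0,0]

```text
time_s: 25.78
tcp_pos: [652.7, 53.7, 72.2]
tool_rot: [-0.001, 1.0, -0.0, 0.001]
ft_force: [-0.7, 0.1, -0.4]
finger_gap: 0.591
finger_force: 19.9
```

Call:
apply_moves:
  targets:
    - [0,0,-0.1,0,0]
    - [0,0,0,0,0]
    - [0,0,0,0,0]

```text
time_s: 26.15
tcp_pos: [652.6, 53.7, 71.2]
tool_rot: [-0.001, 1.0, -0.0, 0.0]
ft_force: [0.1, 0.1, 0.6]
finger_gap: 0.594
finger_force: 19.8
```

Now I release slowly and retreat so that everything can be seen.

Call:
apply_moves:
  targets:
    - [0,0,0,0,0.65]
    - [0,0,0,0,0.7]
    - [0,0,0,0,0.8]
    - [0,0,0,0,0.85]
    - [0,0,0,0,0.85]
    - [0,0,2,0,0.85]
    - [0,0,4,0,0.85]
    - [0,0,5,0,0.85]
    - [-4,0,1,0,0.85]
    - [-4,4,1,0,0.85]
    - [-4,4,0,0,0.85]
    - [-4,4,0,0,0.85]
    - [-4,5,0,0,0.85]
    - [-3,5,0,0,0.85]
    - [-3,5,0,0,0.85]
    - [-2,5,0,0,0.85]
    - [0,5,0,0,0.85]
    - [0,0,0,0,0.85]

```text
time_s: 28.4
tcp_pos: [373.5, 426.0, 202.5]
tool_rot: [-0.003, 1.0, 0.002, 0.002]
ft_force: [0.3, -0.3, 1.4]
finger_gap: 0.848
finger_force: 0.0
```

Run:
```python
from m import *
a,d=grab_frame("scene"); t,dt=grab_frame("top")
cv2.imwrite("pics/end.png",np.vstack([ortho("scene",a,37,550,745,-320,300,1.2),ortho("top",t,37,550,745,-320,300,1.2)])[...,::-1])
for n,dd in(("scene",d),("top",dt)):
    C=cloud(n,dd).reshape(-1,3)
    for nm,cy,zl in(("heater",-180,38),("guard",-61,45),("pot",54,66),("clip",171,52)):
        q=C[(abs(C[:,1]-cy)<45)&(C[:,0]>575)&(C[:,0]<725)&(C[:,2]>zl)&(C[:,2]<90)]
        lo,hi=np.percentile(q,[2,98],axis=0); print(n,nm,len(q),((lo+hi)/2)[:2].round(0),hi[2].round())
```

```text
scene heater 674 [ 651. -180.] 56.0
scene guard 507 [652. -63.] 66.0
scene pot 201 [655.  53.] 80.0
scene clip 60 [650. 170.] 68.0
top heater 338 [ 649. -179.] 57.0
top guard 342 [651. -63.] 67.0
top pot 101 [653.  54.] 81.0
top clip 35 [650. 171.] 73.0
```

View pics/end.png

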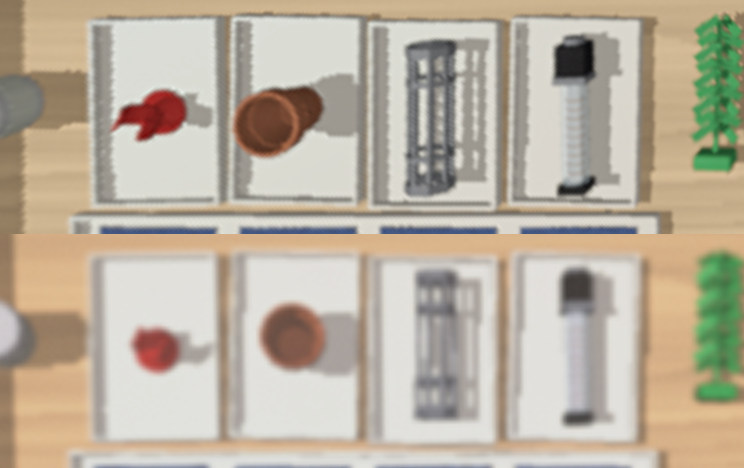

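The final picture shows all four parts upright and centred in their mirrored dishes: clip (157,350), pot (293,337), guard (436,345) and heater (577,345). The food tin and plant stem are in place; the scraper is outside this view and the arm never went near it. I hand the job in.

```bash
python3 -c "
from cell import order
print(order.job_done())"
```

```text
the job is handed in; nothing more can be done
None
```

I handed the job in at about 28 s: from +y the dishes now hold clip, pot, guard and heater, each released upright and, by both cameras, within about 4 mm of its dish's centre; the hand-in call returned no verdict.

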